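# Fetch the steel skewer from under the mallet and pegs

## Task

Clear the mallet and the two orange pegs that lie across the grey trough off onto the thin white laminate panel, so that all three rest there. Then fetch the steel skewer out of the trough and lay it flat, lengthways, in the plywood tray. Only then put the mallet and the pegs back across the trough, each where it lay before and the same way round; leave the other things on the board alone.

Things in the scene. Friction and masses are not known exactly. Their poses are not given: they have to be found in the camera images.
- mallet: Black mallet. Cylindrical head 44 mm thick, 70 long (along y); straight handle 24 wide (y), 26 tall, x = 0 to -272. Origin: head centre, level with the handle's underside (handle z 0 to 26, head z -9 to 35). x points from handle to head. 0.3 kg, balance point x = -83: grip there. Laid flat it rests on head and handle end, about 2 degrees tilted, origin 9 mm above the surface.
- peg_tee: Orange plastic ground peg with a T-shaped head, 215 mm long, lying across the trough. Shaft 18 mm wide (y), 16 tall (z), narrowing to 11 wide over the last 32; cross-bar head 50 wide. Origin: underside at the narrow tip; x points out of the tip, so the shaft runs to x = -198 and the head to -215. Grip near x = -112. 0.08 kg.
- peg_disc: Orange plastic ground peg with a round disc head (36 mm across, 16 thick, lying flat), 226 mm long, lying across the trough. Shaft 18 mm wide (y), 16 tall (z), narrowing to 11 wide over the last 32. Origin: underside at the narrow tip; x points out of the tip; disc centre at x = -208. Grip near x = -112. 0.08 kg.
- skewer: Steel ground skewer, 200 mm long, 9 mm tall: a 9 mm square rod along y with a ring (33 mm outside, lying flat) at its +y end, on the trough's floor under the mallet and pegs. Origin: underside, midway along the 200 mm; rod from y = -100 to +72, ring to +100. Balances within 15 mm of the origin: grip the rod there. 0.13 kg.
- trough: Grey plastic open trough, fixed, 150 mm (x) by 240 (y) outside, 45 tall, walls and floor 6. Origin: centre of underside. Mallet and two pegs rest across its long rims (x = -72 and +72), parallel to its x within 2 degrees, about 68 mm apart, in any order along y. Head and tips stick out on the +x side: their origins at about x = +112, z = 45; the mallet's grip point lies between the rims.
- panel: Side area: thin white laminate panel, fixed, 220 mm (x) by 250 (y), 4 thick. Origin: centre of the underside. It takes the three things side by side, 80 mm apart, parallel to its x axis; they may stick out over its edges in x.
- tray: Shallow plywood tray, fixed, 120 mm (x) by 250 (y) outside, 22 tall, walls and floor 6 thick. Origin: centre of the underside; its long side runs along y.
- organiser: Bystander: closed grey organiser case with a press-button catch, 110 by 190 by 60 mm, 1.2 kg, beyond the work. Origin: centre of the underside. Leave alone.
- spare_peg: Bystander: another T-headed orange peg lying on the board beyond the work, not the one on the trough; size and axes as peg_tee. Leave alone.
- spare_skewer: Bystander: another steel skewer lying on the board beyond the work, not the one in the trough; size and axes as skewer. Leave alone.

How it is judged:
By the outcome, as a careful person would: the job done as asked, in the order asked, and still so for the second after the job is handed in, with the robot touching nothing.
It also fails if it takes over 144 s, if anything falls off the work surface, if the arm or the gripper's body presses on something with over 40 N, if the wrist force passes 120 N, or if a joint passes its speed limit or range.

## Robot

A 6-joint arm with a two-finger parallel gripper is mounted at the origin on the work surface. World frame = base frame: x ahead of the robot, y to its left, z up, the work surface at z = 0. Lengths are in m, angles in rad, forces in N, time in s.
With the tool pointing down it reaches from about 0.275 to 0.725 m from the base axis. Payload 5.6 kg.
Tool frame: the origin (TCP) lies midway between the tips of the shut fingers; the grasp point (between the pads) lies 19 mm behind it; z points along the fingers, y is the line along which they close (so a half turn about z gives the same grasp; the last joint's range is limited). The gripper opens to 85 mm and grips with 20 to 120 N. Pads are 22 mm wide; open, the fingers measure 114 mm over their backs; the gripper's body (76 mm by 85 mm) begins 54 mm behind the grasp point. The pads swing forward as they close: fully open they stand 13 mm farther back than shut.
Start: joints at [-0.865, 0.255, 0.108, 0, -1.424, -0.285], TCP at [0.225, -0.502, 0.231] pointing down, gripper open.
Joint ranges: [-2.95, 2.95], [-1.21, 1.97], [-1.09, 1.5], [-2.87, 1.71], [-2.94, -0.07], [-3.05, 3.05]. Speed limits (rad/s): [2.57, 2.57, 3.14, 3.14, 3.14, 3.14].

## Interface

Orientations are given as a unit quaternion [w, x, y, z].
In Python, from plant import manip, cams gives the robot as it stands.
- The arm moves only by the tool carry_out, never from a script. Its argument "deltas" is a list that holds one entry, the list of rows, each a list of 5 numbers: the shift along the tool's x, y, z in cm, then the turn about the tool's z in units of 5 degrees (1.0 is 5 degrees), then the finger opening in cm, from 0 to 8.54. A call has 1 to 5 rows; each row shifts and turns the commanded pose from where the row before left it, along the tool's axes as they then stand; what a row does not reach is not made up. A row lasts 1/12 s, in which the tool goes at most 41.7 mm and 7.16 degrees, less where a joint would pass 70% of its speed; a pose out of reach is approached as far as the arm can. A call is refused whole if a number of a shift passes 4.17 or a number of a turn 1, either way. A call with a gripper value outside its range is refused whole. The fingers move at their own pace and stop on an object; "squeeze" is the grip in N (left out, the last holds). Time passes only in rows, so rows that do not move let the fingers close. It gives the time, the measured TCP pose, the force, the opening and the grip force at its end, in the units of the state.
- manip.get_state(): the state, without advancing time (a new reading comes with each control period).
- cams.read_camera(name): name is "side" or "top"; returns a dict with "color" (400x640x3 uint8, red, green, blue), "K" (3x3 intrinsics, pixels), "position" and "attitude" of the camera in the world. Camera axes: x right, y down, z forward; pixel columns grow to the right and rows downward; lengths in m; the calibration is good to about 2 mm. A picture is of the moment at which its call begins. There is no depth.
- manip.sign_off(): hands the job in; it is judged then, once.
The state is a dict: "t": time; "joint_pos": joint angles; "joint_vel": joint speeds; "effort": joint torques, N m; "eef_pos": TCP position; "orientation": TCP orientation; "contact_force": force on the tool from outside, world axes, zero at the start; "ft_torque": the same for the moment, N m; "opening": opening from 0.0 (shut) to 1.0 (fully open); "grasp_force": force on a finger pad.
Only numpy, scipy, OpenCV 4.12 (cv2) and the standard library are available. Lean on these libraries where they do the work, as an engineer would, in place of code of your own. Each camera call takes 0.05 s, during which the arm holds its last target. There are 200 camera calls.

## Working session

There is one attempt and no reset: what is moved stays moved. The work goes in short steps, Python scripts to look and compute and a tool call to move; the robot and the scene stay as the last step left them, time stands still between calls to the robot, and variables do not carry over. Pictures are saved under pics/ and viewed, at most 14 in all, crops included, and the job is handed in when it is done.

Besides the shell and the picture viewer there is one more tool, called after "Request:" in YAML: its name, and indented under it one key for each argument. carry_out: Moves the arm, as the interface text tells. Its arguments: {"type":"object","properties":{"deltas":{"type":"array","items":{"type":"array","items":{"type":"array","items":{"type":"number"}}}},"squeeze":{"type":"number"}},"required":["deltas"]}

```bash
ls; mkdir -p pics; python3 - <<'E'
from plant import manip,cams
import cv2,numpy as np
for n in("top","side"):
    d=cams.read_camera(n); cv2.imwrite(f"pics/{n}0.png",cv2.resize(d["color"][:,:,::-1],(800,500),interpolation=cv2.INTER_AREA)); np.save(f"{n}0.npy",d["color"])
    print(n,d["K"].tolist(),d["position"],d["attitude"])
s=manip.get_state();print({k:np.round(v,3).tolist() for k,v in s.items()})
E
```

```text
pics
top [[401.6006226054815, 0.0, 324.0607043030871], [0.0, 401.6006226054815, 200.307601655287], [0.0, 0.0, 1.0]] [0.53641517 0.02464153 1.18778618] [-0.01739666  0.71155666 -0.7018433   0.02829255]
side [[425.6787519726796, 0.0, 313.8322604854651], [0.0, 425.6787519726796, 203.89781555679815], [0.0, 0.0, 1.0]] [0.34796169 0.66819239 0.68209479] [ 0.07110917 -0.18841132  0.8960212  -0.3957154 ]
{'t': 0.1, 'joint_pos': [-0.865, 0.256, 0.107, -0.0, -1.424, -0.285], 'joint_vel': [0.001, -0.0, 0.004, 0.002, 0.0, -0.0], 'effort': [-0.002, -38.761, 23.847, 5.378, -0.004, -0.0], 'eef_pos': [0.225, -0.502, 0.23], 'orientation': [-0.0, -0.209, 0.978, 0.001], 'contact_force': [0.171, -0.446, -0.526], 'ft_torque': [0.027, 0.063, 0.001], 'grasp_force': 0.0, 'opening': 0.999}
```

View pics/top0.png

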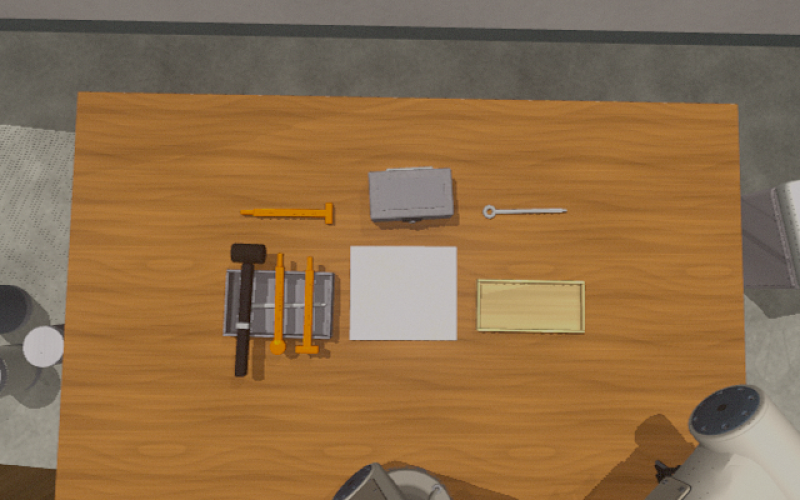

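View pics/side0.png

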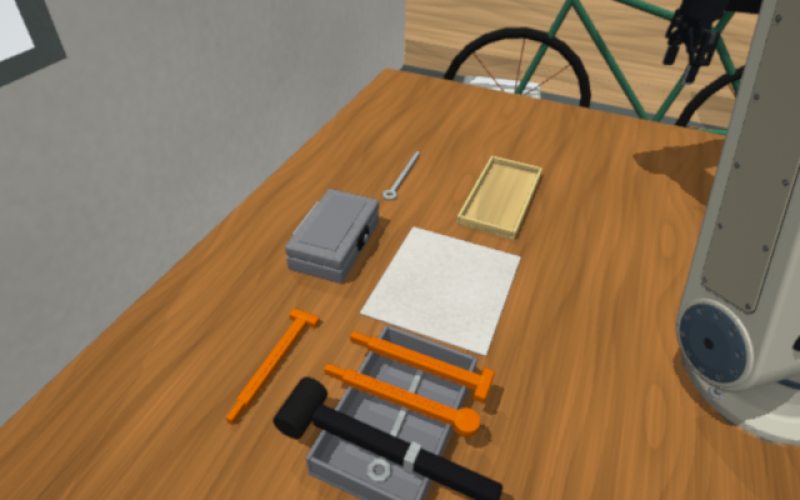

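The top view (800 px wide, scale 1.25) has up = +x and left = +y. In it the trough is at (280,305), the mallet head at (248,253), the disc peg at x≈279 and the T peg at x≈310. The panel is at (404,293), the tray at (531,306), and the skewer ring is to the left, under the mallet. I'll enlarge this for precise pixels.

```bash
cat > h.py <<'E'
import numpy as np,cv2
from scipy.spatial.transform import Rotation as R
from plant import manip,cams
CAM={}
def cam(n):
    d=cams.read_camera(n); CAM[n]=d; return d
def rays(d,uv):
    uv=np.atleast_2d(uv).astype(float); q=np.array(d["attitude"])
    return (R.from_quat(q[[1,2,3,0]]).as_matrix()@np.linalg.inv(d["K"])@np.c_[uv,np.ones(len(uv))].T).T
def px2w(d,uv,z):
    r=rays(d,uv); p=np.array(d["position"]); return p+r*((np.asarray(z)-p[2])/r[:,2])[:,None]
def w2px(d,P):
    q=np.array(d["attitude"]); c=(np.atleast_2d(P)-d["position"])@R.from_quat(q[[1,2,3,0]]).as_matrix()
    c=c@d["K"].T; return c[:,:2]/c[:,2:]
def crop(img,x0,y0,x1,y1,s,name,step=10):
    o=cv2.resize(img[y0:y1,x0:x1,::-1],None,fx=s,fy=s,interpolation=cv2.INTER_CUBIC)
    for x in range(-(-x0//step)*step,x1,step):
        cv2.line(o,(int((x+.5-x0)*s),0),(int((x+.5-x0)*s),6),(0,255,255),1); cv2.putText(o,str(x),(int((x-x0)*s)-8,16),0,.35,(0,255,255),1)
    for y in range(-(-y0//step)*step,y1,step):
        cv2.line(o,(0,int((y+.5-y0)*s)),(6,int((y+.5-y0)*s)),(0,255,255),1); cv2.putText(o,str(y),(8,int((y+.5-y0)*s)+4),0,.35,(0,255,255),1)
    cv2.imwrite(name,o)
E
python3 - <<'E'
from h import *
im=np.load("top0.npy")
crop(im,172,188,275,306,5,"pics/trough.png")
crop(im,275,190,475,280,4,"pics/pt.png")
E
```

```text
(no output)
```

View pics/trough.png

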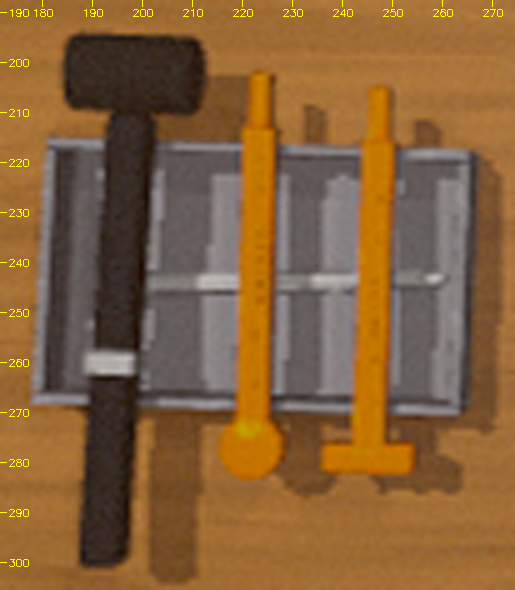

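View pics/pt.png

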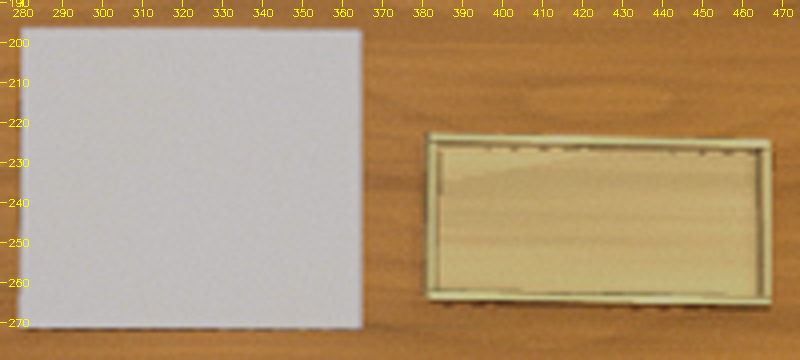

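The trough crop (5×) shows the mallet head corners at (66,35), (203,38), (200,113), (66,107) and its handle end at (105,566). The disc peg's tip is at (261,72) and its disc at (250,449); the T peg's tip is at (379,87) and its bar at (367,458). The skewer's point is at (443,279). The panel crop (4×) has panel corners (21,28), (362,30), (362,327), (21,327) and tray corners (428,133), (771,141), (771,303), (427,297).

```bash
python3 - <<'E'
from h import *
t=cam("top"); sd=cam("side")
A=lambda L:np.array(L)/5+[171.5,187.5]
B=lambda L:np.array(L)/4+[274.5,189.5]
P=lambda n,uv,z:print(n,(px2w(t,uv,z)[:,:2]*1000).round(1).tolist())
P("trough rim corners",A([(48,137),(475,152),(461,413),(34,402)]),.045)
P("mallet head corners z58",A([(66,35),(203,38),(200,113),(66,107)]),.058)
P("handle near head L/R, end L/R z71",A([(107,120),(155,120),(80,565),(130,567)]),.071)
P("handle mid y=250",A([(96,290),(144,290)]),.071)
P("disc tip, shoulder L,R, mid L,R low L,R, disc ctr",A([(261,72),(244,128),(275,128),(239,300),(271,300),(237,410),(268,410),(250,449)]),.061)
P("tee tip, shoulder, mid, low, bar ctr, bar ends",A([(379,87),(361,142),(395,142),(356,300),(390,300),(353,440),(385,440),(367,458),(321,456),(413,458)]),.061)
P("skewer tip, mid, left",A([(443,279),(330,281),(160,284)]),.013)
print("ring side z15",px2w(sd,np.array([(378,469)])/1.25,.0135)*1000)
P("panel",B([(21,28),(362,30),(362,327),(21,327)]),.004)
P("tray",B([(428,133),(771,141),(771,303),(427,297)]),.022)
E
```

```text
trough rim corners [[563.4, 411.4], [558.2, 170.2], [411.3, 174.7], [414.7, 413.9]]
mallet head corners z58 [[620.4, 399.1], [619.8, 322.4], [577.7, 322.8], [580.0, 397.6]]
handle near head L/R, end L/R z71 [[572.6, 370.5], [573.0, 344.1], [329.6, 376.9], [328.8, 349.7]]
handle mid y=250 [[478.9, 373.3], [479.3, 347.0]]
disc tip, shoulder L,R, mid L,R low L,R, disc ctr [[601.0, 288.7], [569.5, 297.3], [569.7, 280.0], [473.9, 297.2], [474.1, 279.5], [413.3, 296.5], [413.5, 279.4], [392.0, 288.7]]
tee tip, shoulder, mid, low, bar ctr, bar ends [[593.5, 222.6], [562.6, 231.9], [562.8, 212.9], [474.7, 232.4], [474.9, 213.5], [397.6, 232.0], [397.8, 214.3], [387.8, 224.0], [388.6, 249.4], [388.1, 198.6]]
skewer tip, mid, left [[484.8, 191.1], [482.8, 256.5], [479.9, 354.7]]
ring side z15 [[477.08445044 377.01265459  13.5       ]]
panel [[622.5, 137.8], [624.7, -114.2], [406.9, -115.6], [404.0, 133.4]]
tray [[549.0, -160.6], [546.6, -411.1], [429.5, -409.9], [430.9, -160.3]]
```

Every measured size matches the given dimensions:

| Thing | Position (mm) | Yaw |
|---|---|---|
| Mallet grip | (516, 358.7) | −1.4° |
| Disc peg grip | (489, 288.4) | ≈0 |
| T peg grip | (482, 223) | ≈0 |
| Skewer origin | (482, 291) | +1.7° |
| Panel centre | (514, 10) | |
| Tray centre | (489, −285) | |

First I turn the tool so that its y is world y.

Request:
carry_out:
  deltas:
    - [[0, 0, 0, 1, 5], [0, 0, 0, 1, 5], [0, 0, 0, 1, 5], [0, 0, 0, 1, 5], [0, 0, 0, 1, 5]]
  squeeze: 40

```text
t: 0.62
eef_pos: [0.2247, -0.5019, 0.231]
orientation: [-0.0, 0.01, 1.0, 0.0]
contact_force: [-0.0, 0.5, 0.8]
opening: 0.586
grasp_force: 0.0
```

Request:
carry_out:
  deltas:
    - [[0, 0, 0, 0.1, 5], [-1.3, 3.9, 0, 0, 5], [-1.3, 3.9, 0, 0, 5], [-1.3, 3.9, 0, 0, 5], [-1.3, 3.9, 0, 0, 5]]

```text
t: 1.03
eef_pos: [0.2804, -0.3458, 0.231]
orientation: [-0.0, 0.011, 1.0, 0.0]
contact_force: [1.3, 0.6, 0.3]
opening: 0.589
grasp_force: 0.0
```

Request:
carry_out:
  deltas:
    - [[-1.3, 3.9, 0, 0, 5], [-1.3, 3.9, 0, 0, 5], [-1.3, 3.9, 0, 0, 5], [-1.3, 3.9, 0, 0, 5], [-1.3, 3.9, 0, 0, 5]]

```text
t: 1.45
eef_pos: [0.3501, -0.152, 0.2315]
orientation: [0.0, 0.011, 1.0, 0.0]
contact_force: [1.3, -0.5, 0.8]
opening: 0.584
grasp_force: 0.0
```

Request:
carry_out:
  deltas:
    - [[-1.3, 3.9, 0, 0, 5], [-1.3, 3.9, 0, 0, 5], [-1.3, 3.9, 0, 0, 5], [-1.3, 3.9, 0, 0, 5], [-1.3, 3.9, 0, 0, 5]]

```text
t: 1.87
eef_pos: [0.4199, 0.0416, 0.2316]
orientation: [0.0, 0.01, 1.0, 0.0]
contact_force: [1.4, -0.6, -0.4]
opening: 0.585
grasp_force: 0.0
```

Request:
carry_out:
  deltas:
    - [[-1.3, 3.9, 0, 0, 5], [-1.3, 3.9, 0, 0, 5], [-1.3, 3.9, 0, 0, 5], [-1.3, 3.9, 0, 0, 5], [-1.3, 3.9, 0, 0, 5]]

```text
t: 2.28
eef_pos: [0.4898, 0.2349, 0.2312]
orientation: [0.0, 0.011, 1.0, 0.0]
contact_force: [0.7, 0.1, 0.4]
opening: 0.587
grasp_force: 0.0
```

Request:
carry_out:
  deltas:
    - [[-1.3, 3.9, 0, 0, 5], [-1.3, 3.9, 0, 0, 5], [0, 0, 0, 0, 5], [0, 0, 0, 0, 5], [0, 0, 0, 0, 5]]

```text
t: 2.7
eef_pos: [0.5174, 0.3101, 0.2308]
orientation: [-0.0, 0.011, 1.0, -0.0]
contact_force: [0.5, -1.2, 0.4]
opening: 0.587
grasp_force: 0.0
```

Request:
carry_out:
  deltas:
    - [[0.2, 2.4, 0, 0, 5], [0, 2.5, 0, 0, 5], [0, 0, 4, 0, 5], [0, 0, 4, 0, 5], [0, 0, 4, 0, 5]]

```text
t: 3.12
eef_pos: [0.5168, 0.3587, 0.1115]
orientation: [0.001, 0.012, 1.0, 0.001]
contact_force: [0.8, 0.2, -0.7]
opening: 0.585
grasp_force: 0.0
```

Request:
carry_out:
  deltas:
    - [[0, 0, 3, 0, 5], [0, 0, 2, 0, 5], [0, 0, 1.3, 0, 5], [0, 0, 0, 0, 5], [0, 0, 0, 0, 5]]

```text
t: 3.53
eef_pos: [0.5168, 0.3581, 0.049]
orientation: [0.0, 0.012, 1.0, -0.0]
contact_force: [0.9, 0.5, -0.3]
opening: 0.586
grasp_force: 0.0
```

Request:
carry_out:
  deltas:
    - [[0, 0, 0, 0, 0], [0, 0, 0, 0, 0], [0, 0, 0, 0, 0], [0, 0, 0, 0, 0], [0, 0, 0, 0, 0]]
  squeeze: 40

```text
t: 3.95
eef_pos: [0.5179, 0.3603, 0.0508]
orientation: [0.002, 0.012, 1.0, 0.001]
contact_force: [-0.3, 0.5, 6.2]
opening: 0.271
grasp_force: 40.3
```

Request:
carry_out:
  deltas:
    - [[0, 0, 0, 0, 0], [0, 0, -1, 0, 0], [0, 0, -2, 0, 0], [0, 0, -3, 0, 0], [0, 0, -3, 0, 0]]

```text
t: 4.37
eef_pos: [0.5155, 0.3582, 0.1384]
orientation: [-0.002, 0.012, 1.0, -0.001]
contact_force: [1.6, 0.2, -2.5]
opening: 0.271
grasp_force: 39.5
```

Request:
carry_out:
  deltas:
    - [[0, -2, -0.5, 0, 0], [-0.1, -3.5, 0, 0, 0], [-0.1, -3.5, 0, 0, 0], [-0.1, -3.5, 0, 0, 0], [-0.1, -3.5, 0, 0, 0]]

```text
t: 4.78
eef_pos: [0.5158, 0.1974, 0.1433]
orientation: [-0.001, 0.012, 1.0, -0.0]
contact_force: [0.7, 0.4, -3.2]
opening: 0.271
grasp_force: 39.7
```

Request:
carry_out:
  deltas:
    - [[-0.1, -3.5, 0, 0, 0], [0, -3.5, 0, 0, 0], [0, -2.5, 0, 0, 0], [0, -1.3, 0, 0, 0], [0, 0, 0, 0, 0]]

```text
t: 5.2
eef_pos: [0.5144, 0.0886, 0.1435]
orientation: [-0.001, 0.014, 1.0, -0.0]
contact_force: [-0.5, 0.8, -2.6]
opening: 0.271
grasp_force: 39.7
```

Request:
carry_out:
  deltas:
    - [[0, 0, 3.5, 0, 0], [0, 0, 3.5, 0, 0], [0, 0, 3, 0, 0], [0, 0, 1.2, 0, 0], [0, 0, 0.7, 0, 0]]

```text
t: 5.62
eef_pos: [0.5134, 0.0912, 0.0218]
orientation: [-0.002, 0.012, 1.0, -0.001]
contact_force: [0.2, -0.7, -3.1]
opening: 0.268
grasp_force: 39.7
```

Request:
carry_out:
  deltas:
    - [[0, 0, 0.3, 0, 0], [0, 0, 0.2, 0, 0], [0, 0, 0, 0, 0], [0, 0, 0, 0, 0]]

```text
t: 5.95
eef_pos: [0.516, 0.0916, 0.0204]
orientation: [0.001, 0.012, 1.0, 0.0]
contact_force: [0.0, -0.5, -2.7]
opening: 0.266
grasp_force: 39.7
```

Request:
carry_out:
  deltas:
    - [[0, 0, 0.2, 0, 0], [0, 0, 0, 0, 0]]

```text
t: 6.12
eef_pos: [0.5161, 0.0916, 0.0182]
orientation: [0.001, 0.012, 1.0, 0.001]
contact_force: [-1.5, 0.3, 1.4]
opening: 0.272
grasp_force: 40.3
```

Request:
carry_out:
  deltas:
    - [[0, 0, 0.2, 0, 0], [0, 0, 0, 0, 0]]

```text
t: 6.28
eef_pos: [0.5157, 0.0913, 0.0159]
orientation: [0.001, 0.012, 1.0, 0.0]
contact_force: [-2.3, 0.9, 3.1]
opening: 0.276
grasp_force: 40.4
```

Request:
carry_out:
  deltas:
    - [[0, 0, 0, 0, 5], [0, 0, 0, 0, 5], [0, 0, 0, 0, 5], [0, 0, 0, 0, 5], [0, 0, -2, 0, 5]]

```text
t: 6.7
eef_pos: [0.5124, 0.0902, 0.0321]
orientation: [-0.004, 0.013, 1.0, -0.001]
contact_force: [0.1, 0.7, 0.6]
opening: 0.586
grasp_force: 0.0
```

Request:
carry_out:
  deltas:
    - [[0, 0, -4, 0, 4.5], [0, 0, -4, 0, 4.5], [0, 2, -2.5, 0, 4.5], [0.4, 3.5, 0, -0.27, 4.5], [0.4, 3.5, 0, 0, 4.5]]

```text
t: 7.12
eef_pos: [0.5097, 0.1823, 0.1428]
orientation: [0.002, 0.001, 1.0, 0.001]
contact_force: [0.5, -0.2, -1.2]
opening: 0.526
grasp_force: 0.0
```

Request:
carry_out:
  deltas:
    - [[0.6, 3.5, 0, 0, 4.5], [0.6, 3.5, 0, 0, 4.5], [0.6, 2.5, 0, 0, 4.5], [0, 1.2, 0, 0, 4.5], [0, 0, 0, 0, 4.5]]

```text
t: 7.53
eef_pos: [0.4903, 0.2904, 0.1399]
orientation: [-0.0, -0.001, 1.0, -0.0]
contact_force: [1.1, -0.4, -0.2]
opening: 0.524
grasp_force: 0.0
```

Request:
carry_out:
  deltas:
    - [[0.1, -0.2, 3, 0, 4.5], [0, 0, 3, 0, 4.5], [0, 0, 2, 0, 4.5], [0, 0, 1.1, 0, 4.5], [0, 0, 0, 0, 4.5]]

```text
t: 7.95
eef_pos: [0.4882, 0.2837, 0.0463]
orientation: [-0.002, 0.001, 1.0, -0.002]
contact_force: [0.7, -0.7, -0.5]
opening: 0.529
grasp_force: 0.0
```

Request:
carry_out:
  deltas:
    - [[0, 0, 0, 0, 0], [0, 0, 0, 0, 0], [0, 0, 0, 0, 0], [0, 0, 0, 0, 0], [0, 0, 0, 0, 0]]
  squeeze: 35

```text
t: 8.37
eef_pos: [0.4905, 0.2865, 0.0508]
orientation: [0.001, 0.0, 1.0, 0.001]
contact_force: [-0.4, -1.1, 4.6]
opening: 0.199
grasp_force: 36.5
```

Request:
carry_out:
  deltas:
    - [[0, 0, 0, 0, 0], [0, 0, -1, 0, 0], [0, 0, -2, 0, 0], [0, 0, -3, 0, 0], [0, 0, -3, 0, 0]]

```text
t: 8.78
eef_pos: [0.4887, 0.2857, 0.1399]
orientation: [-0.001, 0.0, 1.0, -0.001]
contact_force: [1.6, 0.7, -0.8]
opening: 0.201
grasp_force: 35.8
```

Request:
carry_out:
  deltas:
    - [[0, -2, 0, 0, 0], [-0.4, -3.5, 0, 0, 0], [-0.4, -3.5, 0, 0, 0], [-0.4, -3.5, 0, 0, 0], [-0.4, -3.5, 0, 0, 0]]

```text
t: 9.2
eef_pos: [0.505, 0.1249, 0.1397]
orientation: [-0.0, -0.0, 1.0, 0.0]
contact_force: [0.6, 0.1, -1.1]
opening: 0.199
grasp_force: 35.9
```

Request:
carry_out:
  deltas:
    - [[-0.4, -3.5, 0, 0, 0], [-0.4, -3.5, 0, 0, 0], [0, -2.5, 0, 0, 0], [0, -2, 0, 0, 0], [0, 0, 0, 0, 0]]

```text
t: 9.62
eef_pos: [0.5127, 0.0083, 0.1396]
orientation: [-0.0, 0.002, 1.0, -0.0]
contact_force: [-0.8, -0.1, -1.5]
opening: 0.2
grasp_force: 35.8
```

Request:
carry_out:
  deltas:
    - [[0, 0, 3.5, 0, 0], [0, 0, 3.5, 0, 0], [0, 0, 3, 0, 0], [0, 0, 1.5, 0, 0], [0, 0, 0.8, 0, 0]]

```text
t: 10.03
eef_pos: [0.5114, 0.0112, 0.014]
orientation: [-0.002, 0.0, 1.0, -0.0]
contact_force: [-1.1, 0.1, -0.1]
opening: 0.201
grasp_force: 35.8
```

Request:
carry_out:
  deltas:
    - [[0, 0, 0.3, 0, 0], [0, 0, 0, 0, 0], [0, 0, 0, 0, 0]]

```text
t: 10.28
eef_pos: [0.5145, 0.0116, 0.0146]
orientation: [0.001, 0.0, 1.0, 0.0]
contact_force: [0.4, 0.4, -0.6]
opening: 0.195
grasp_force: 35.8
```

Request:
carry_out:
  deltas:
    - [[0, 0, 0.2, 0, 0], [0, 0, 0.2, 0, 0], [0, 0, 0, 0, 0]]

```text
t: 10.53
eef_pos: [0.5139, 0.0114, 0.0098]
orientation: [0.001, 0.0, 1.0, 0.0]
contact_force: [0.4, 0.4, -0.4]
opening: 0.196
grasp_force: 35.9
```

Request:
carry_out:
  deltas:
    - [[0, 0, 0.2, 0, 0], [0, 0, 0, 0, 0]]

```text
t: 10.7
eef_pos: [0.514, 0.0114, 0.0097]
orientation: [0.001, -0.0, 1.0, 0.0]
contact_force: [-7.8, 2.8, 17.7]
opening: 0.198
grasp_force: 38.1
```

Request:
carry_out:
  deltas:
    - [[0, 0, -0.1, 0, 0], [0, 0, 0, 0, 4.5], [0, 0, 0, 0, 4.5], [0, 0, 0, 0, 4.5], [0, 0, -2, 0, 4.5]]

```text
t: 11.12
eef_pos: [0.5105, 0.0106, 0.025]
orientation: [-0.004, 0.001, 1.0, -0.001]
contact_force: [-0.0, -0.6, -0.3]
opening: 0.528
grasp_force: 0.0
```

Request:
carry_out:
  deltas:
    - [[0, 0, -4, 0, 4.5], [0, 0, -4, 0, 4.5], [0, 1, -3.1, 0, 4.5], [0.6, 3.4, 0, 0, 4.5], [0.6, 3.5, 0, 0, 4.5]]

```text
t: 11.53
eef_pos: [0.5027, 0.0908, 0.1416]
orientation: [0.002, 0.002, 1.0, 0.001]
contact_force: [-0.1, 0.2, -1.2]
opening: 0.525
grasp_force: 0.0
```

Request:
carry_out:
  deltas:
    - [[0.6, 3.5, 0, 0, 4.5], [0.6, 3.5, 0, 0, 4.5], [0.6, 3.5, 0, 0, 4.5], [0.2, 2.8, 0, 0, 4.5], [0, 0, 0, 0, 4.5]]

```text
t: 11.95
eef_pos: [0.4811, 0.2274, 0.1388]
orientation: [0.0, -0.002, 1.0, 0.0]
contact_force: [0.3, -0.8, -0.1]
opening: 0.526
grasp_force: 0.0
```

Request:
carry_out:
  deltas:
    - [[0, 0, 0, 0, 4.5], [0, 0, 0, 0, 4.5], [0, 0, 0, 0, 4.5]]

```text
t: 12.2
eef_pos: [0.4815, 0.2224, 0.1391]
orientation: [-0.0, 0.001, 1.0, -0.0]
contact_force: [0.0, -1.1, 0.1]
opening: 0.522
grasp_force: 0.0
```

Request:
carry_out:
  deltas:
    - [[0, 0, 3, 0, 4.5], [0, 0, 3, 0, 4.5], [0, 0, 2, 0, 4.5], [0, 0, 1.1, 0, 4.5], [0, 0, 0, 0, 4.5]]

```text
t: 12.62
eef_pos: [0.48, 0.2209, 0.0456]
orientation: [-0.002, 0.001, 1.0, -0.002]
contact_force: [0.5, -0.5, 0.9]
opening: 0.525
grasp_force: 0.0
```

Request:
carry_out:
  deltas:
    - [[0, 0, 0, 0, 0], [0, 0, 0, 0, 0], [0, 0, 0, 0, 0], [0, 0, 0, 0, 0], [0, 0, 0, 0, 0]]

```text
t: 13.03
eef_pos: [0.4825, 0.2236, 0.0497]
orientation: [0.001, 0.0, 1.0, 0.001]
contact_force: [0.3, -1.2, 5.8]
opening: 0.197
grasp_force: 36.6
```

Request:
carry_out:
  deltas:
    - [[0, 0, 0, 0, 0], [0, 0, -1, 0, 0], [0, 0, -2, 0, 0], [0, 0, -3, 0, 0], [0, 0, -3, 0, 0]]

```text
t: 13.45
eef_pos: [0.4806, 0.2228, 0.1391]
orientation: [-0.001, 0.0, 1.0, -0.001]
contact_force: [0.3, 1.1, -0.7]
opening: 0.196
grasp_force: 35.8
```

Request:
carry_out:
  deltas:
    - [[0, -2, 0, 0, 0], [-0.4, -3.5, 0, 0, 0], [-0.4, -3.5, 0, 0, 0], [-0.4, -3.5, 0, 0, 0], [-0.5, -3.5, 0, 0, 0]]

```text
t: 13.87
eef_pos: [0.4979, 0.062, 0.1388]
orientation: [-0.0, -0.0, 1.0, 0.0]
contact_force: [0.7, -0.0, -0.5]
opening: 0.199
grasp_force: 35.9
```

Request:
carry_out:
  deltas:
    - [[-0.5, -3.5, 0, 0, 0], [-0.5, -3.5, 0, 0, 0], [-0.5, -3.5, 0, 0, 0], [0, -2.5, 0, 0, 0], [0, 0, 0, 0, 0]]

```text
t: 14.28
eef_pos: [0.5128, -0.0704, 0.1385]
orientation: [-0.0, 0.002, 1.0, -0.0]
contact_force: [0.6, 0.2, -1.1]
opening: 0.2
grasp_force: 35.8
```

Request:
carry_out:
  deltas:
    - [[0, 0, 3.5, 0, 0], [0, 0, 3.5, 0, 0], [0, 0, 3, 0, 0], [0, 0, 1.5, 0, 0], [0, 0, 0.9, 0, 0]]

```text
t: 14.7
eef_pos: [0.5115, -0.0665, 0.0121]
orientation: [-0.002, 0.0, 1.0, 0.0]
contact_force: [-0.1, -0.3, -0.3]
opening: 0.2
grasp_force: 35.8
```

Request:
carry_out:
  deltas:
    - [[0, 0, 0.3, 0, 0], [0, 0, 0.3, 0, 0], [0, 0, 0, 0, 0], [0, 0, 0, 0, 0]]

```text
t: 15.03
eef_pos: [0.5143, -0.0666, 0.0095]
orientation: [0.001, 0.0, 1.0, 0.0]
contact_force: [-0.3, 0.2, -1.3]
opening: 0.196
grasp_force: 35.9
```

Request:
carry_out:
  deltas:
    - [[0, 0, 0.1, 0, 0], [0, 0, 0, 0, 0]]

```text
t: 15.2
eef_pos: [0.5144, -0.0666, 0.0088]
orientation: [0.001, 0.0, 1.0, 0.0]
contact_force: [-2.2, 0.9, 4.8]
opening: 0.198
grasp_force: 36.5
```

Request:
carry_out:
  deltas:
    - [[0, 0, 0, 0, 4.5], [0, 0, 0, 0, 4.5], [0, 0, 0, 0, 4.5], [0, 0, -2, 0, 4.5], [0, 0, -4, 0, 4.5]]

```text
t: 15.62
eef_pos: [0.5095, -0.0669, 0.0636]
orientation: [-0.005, 0.001, 1.0, -0.0]
contact_force: [0.6, -0.1, -0.4]
opening: 0.525
grasp_force: 0.0
```

Request:
carry_out:
  deltas:
    - [[0, 0, -4, 0, 4.5], [0, 0, -3, 0, 4.5], [0, 0, 0, 0, 4.5], [0, 0, 0, 0, 4.5], [0, 0, 0, 0, 4.5]]

```text
t: 16.03
eef_pos: [0.5128, -0.0667, 0.1368]
orientation: [-0.0, 0.0, 1.0, 0.0]
contact_force: [0.8, 0.2, -0.5]
opening: 0.53
grasp_force: 0.0
```

```bash
python3 - <<'E'
from h import *
s=manip.get_state(); print(np.round(s["joint_pos"],3),np.round(s["eef_pos"],4))
d=cam("top"); np.save("top1.npy",d["color"]); s2=cam("side")
crop(d["color"],170,185,400,310,3.4,"pics/top1.png"); crop(s2["color"],180,150,440,400,2.3,"pics/side1.png",20)
E
```

```text
[ 1.730e-01  2.410e-01 -1.560e-01 -1.000e-03 -1.175e+00 -1.745e+00] [ 0.5128 -0.0667  0.1368]
```

View pics/top1.png

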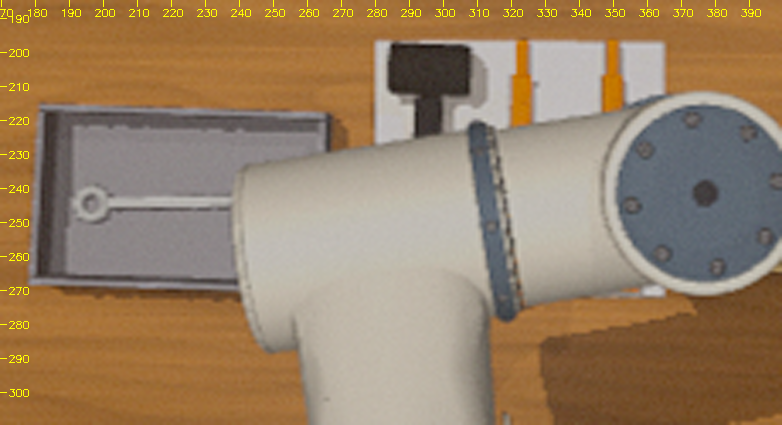

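View pics/side1.png

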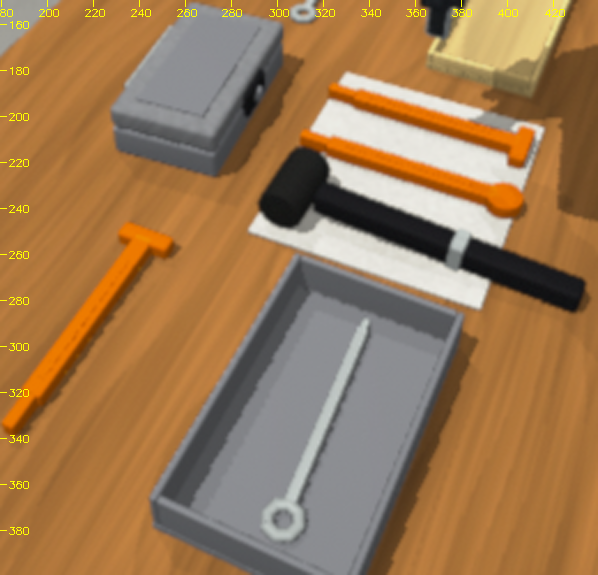

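Top: the mallet (head at crop (430,68)) and both peg tips lie on the panel, and the trough now holds only the skewer, with its ring at (91,203). Side: all three lie flat, side by side, on the panel, heads and tips the right way, and the skewer is whole and free in the trough. Next I turn 91.7° for the skewer.

Request:
carry_out:
  deltas:
    - [[0, 0, 0, -1, 4], [0, 0, 0, -1, 4], [0, 0, 0, -1, 4], [0, 0, 0, -1, 4], [0, 0, 0, -1, 4]]

```text
t: 16.55
eef_pos: [0.5126, -0.0669, 0.1359]
orientation: [-0.001, -0.218, 0.976, 0.0]
contact_force: [0.3, 0.2, -0.3]
opening: 0.468
grasp_force: 0.0
```

Request:
carry_out:
  deltas:
    - [[0, 0, 0, -1, 4], [0, 0, 0, -1, 4], [0, 0, 0, -1, 4], [0, 0, 0, -1, 4], [0, 0, 0, -1, 4]]

```text
t: 16.97
eef_pos: [0.5126, -0.0669, 0.1359]
orientation: [-0.001, -0.424, 0.906, 0.0]
contact_force: [0.5, -0.1, 0.5]
opening: 0.468
grasp_force: 0.0
```

Request:
carry_out:
  deltas:
    - [[0, 0, 0, -1, 4], [0, 0, 0, -1, 4], [0, 0, 0, -1, 4], [0, 0, 0, -1, 4], [0, 0, 0, -1, 4]]

```text
t: 17.38
eef_pos: [0.5126, -0.0669, 0.1359]
orientation: [-0.001, -0.61, 0.792, 0.001]
contact_force: [-0.4, -0.3, 0.2]
opening: 0.472
grasp_force: 0.0
```

Request:
carry_out:
  deltas:
    - [[0, 0, 0, -1, 4], [0, 0, 0, -1, 4], [0, 0, 0, -1, 4], [0, 0, 0, -0.34, 4], [-2, 0, 0, 0, 4]]

```text
t: 17.8
eef_pos: [0.512, -0.0485, 0.1358]
orientation: [0.002, 0.717, -0.697, -0.001]
contact_force: [1.4, 0.1, 0.5]
opening: 0.463
grasp_force: 0.0
```

Request:
carry_out:
  deltas:
    - [[-4, 0.2, 0, 0, 4], [-4, 0.2, 0, 0, 4], [-4, 0.2, 0, 0, 4], [-4, 0.2, 0, 0, 4], [-4, 0.2, 0, 0, 4]]

```text
t: 18.22
eef_pos: [0.4959, 0.1542, 0.1361]
orientation: [0.001, 0.717, -0.697, -0.0]
contact_force: [1.3, -0.7, -0.5]
opening: 0.468
grasp_force: 0.0
```

Request:
carry_out:
  deltas:
    - [[-4, 0.3, 0, 0, 4], [-4, 0.3, 0, 0, 4], [-3.5, 0.3, 0, 0, 4], [-2, 0, 0, 0, 4], [0, 0, 0, 0, 4]]

```text
t: 18.63
eef_pos: [0.4831, 0.2909, 0.1354]
orientation: [0.001, 0.719, -0.695, -0.0]
contact_force: [0.5, -0.3, -0.3]
opening: 0.466
grasp_force: 0.0
```

Request:
carry_out:
  deltas:
    - [[0, 0, 0, 0, 4], [0, 0, 0, 0, 4], [0, 0, 0, 0, 4]]

```text
t: 18.88
eef_pos: [0.4839, 0.2864, 0.1367]
orientation: [0.001, 0.717, -0.697, 0.0]
contact_force: [-1.3, -0.1, -0.0]
opening: 0.468
grasp_force: 0.0
```

Request:
carry_out:
  deltas:
    - [[-0.5, 0.2, 3.5, 0, 4], [0, 0, 3.5, 0, 4], [0, 0, 3, 0, 4], [0, 0, 1.5, 0, 4], [0, 0, 0.5, 0, 4]]

```text
t: 19.3
eef_pos: [0.4803, 0.2898, 0.0141]
orientation: [0.003, 0.717, -0.697, -0.0]
contact_force: [0.9, 0.1, -0.2]
opening: 0.468
grasp_force: 0.0
```

Request:
carry_out:
  deltas:
    - [[0, 0, 0.4, 0, 4], [0, 0, 0.2, 0, 4], [0, 0, 0, 0, 4], [0, 0, 0, 0, 4]]

```text
t: 19.63
eef_pos: [0.4827, 0.2929, 0.0126]
orientation: [-0.001, 0.717, -0.697, 0.0]
contact_force: [-0.6, -0.8, 0.5]
opening: 0.471
grasp_force: 0.0
```

Request:
carry_out:
  deltas:
    - [[0, 0, 0.3, 0, 4], [0, 0, 0, 0, 4]]

```text
t: 19.8
eef_pos: [0.482, 0.2926, 0.0086]
orientation: [-0.0, 0.717, -0.697, -0.0]
contact_force: [-0.7, -0.1, -0.7]
opening: 0.467
grasp_force: 0.0
```

Request:
carry_out:
  deltas:
    - [[0, 0, 0, 0, 0], [0, 0, 0, 0, 0], [0, 0, 0, 0, 0], [0, 0, 0, 0, 0], [0, 0, 0, 0, 0]]
  squeeze: 50

```text
t: 20.22
eef_pos: [0.4821, 0.2926, 0.0086]
orientation: [-0.0, 0.717, -0.697, 0.0]
contact_force: [-1.5, -1.0, 3.4]
opening: 0.08
grasp_force: 49.8
```

Request:
carry_out:
  deltas:
    - [[0, 0, 0, 0, 0], [0, 0, -0.5, 0, 0], [0, 0, -1, 0, 0], [0, 0, 0, 0, 0]]

```text
t: 20.55
eef_pos: [0.4829, 0.2931, 0.0253]
orientation: [-0.001, 0.717, -0.697, 0.0]
contact_force: [0.4, 0.1, -1.2]
opening: 0.081
grasp_force: 49.4
```

Request:
carry_out:
  deltas:
    - [[0, 0, -2, 0, 0], [0, 0, -4, 0, 0], [0, 0, -4, 0, 0], [0, 0, -2, 0, 0], [0, 0, 0, 0.42, 0]]

```text
t: 20.97
eef_pos: [0.4847, 0.2943, 0.1499]
orientation: [0.006, -0.705, 0.71, -0.001]
contact_force: [0.6, -0.1, -0.1]
opening: 0.079
grasp_force: 49.4
```

Request:
carry_out:
  deltas:
    - [[2, 0, 0, 0, 0], [3.7, 0, 0, 0, 0], [3.7, 0, 0, 0, 0], [3.7, 0, 0, 0, 0], [3.7, 0, 0, 0, 0]]

```text
t: 21.38
eef_pos: [0.4802, 0.123, 0.1435]
orientation: [0.0, -0.705, 0.71, 0.0]
contact_force: [-0.0, 0.1, -0.7]
opening: 0.085
grasp_force: 49.4
```

Request:
carry_out:
  deltas:
    - [[3.7, -0.2, 0, 0, 0], [3.7, -0.2, 0, 0, 0], [3.7, -0.2, 0, 0, 0], [3.7, -0.2, 0, 0, 0], [3.7, -0.2, 0, 0, 0]]

```text
t: 21.8
eef_pos: [0.4889, -0.0623, 0.1437]
orientation: [0.0, -0.704, 0.71, -0.0]
contact_force: [2.2, 0.6, -2.1]
opening: 0.082
grasp_force: 49.4
```

Request:
carry_out:
  deltas:
    - [[3.7, 0, 0, 0, 0], [3.7, 0, 0, 0, 0], [3.7, 0, 0, 0, 0], [3.7, 0, 0, 0, 0], [3.7, 0, 0, 0, 0]]

```text
t: 22.22
eef_pos: [0.4875, -0.2474, 0.1436]
orientation: [0.0, -0.704, 0.71, -0.0]
contact_force: [0.2, 0.6, -1.1]
opening: 0.083
grasp_force: 49.4
```

Request:
carry_out:
  deltas:
    - [[2.5, 0, 0, 0, 0], [0, 0, 0, 0, 0], [0, 0, 0, 0, 0], [0, 0, 0, 0, 0]]

```text
t: 22.55
eef_pos: [0.4874, -0.2704, 0.1432]
orientation: [0.0, -0.704, 0.71, 0.0]
contact_force: [-0.0, -0.4, -1.4]
opening: 0.085
grasp_force: 49.4
```

Request:
carry_out:
  deltas:
    - [[1.5, -0.1, 2, 0, 0], [0, 0, 3.5, 0, 0], [0, 0, 3.5, 0, 0], [0, 0, 2, 0, 0], [0, 0, 1, 0, 0]]

```text
t: 22.97
eef_pos: [0.4866, -0.2836, 0.0202]
orientation: [-0.001, -0.705, 0.709, 0.002]
contact_force: [-1.0, 0.3, -1.1]
opening: 0.083
grasp_force: 49.3
```

Request:
carry_out:
  deltas:
    - [[0, 0, 0.6, 0, 0], [0, 0, 0.2, 0, 0], [0, 0, 0.2, 0, 0], [0, 0, 0.2, 0, 0], [0, 0, 0, 0, 0]]

```text
t: 23.38
eef_pos: [0.4892, -0.2857, 0.0122]
orientation: [0.0, -0.704, 0.71, -0.001]
contact_force: [0.1, -0.1, -0.3]
opening: 0.082
grasp_force: 49.3
```

Request:
carry_out:
  deltas:
    - [[0, 0, 0.2, 0, 0], [0, 0, 0, 0, 0]]

```text
t: 23.55
eef_pos: [0.4887, -0.2857, 0.0096]
orientation: [0.0, -0.704, 0.71, -0.0]
contact_force: [-0.5, 0.8, -1.2]
opening: 0.084
grasp_force: 49.3
```

Request:
carry_out:
  deltas:
    - [[0, 0, 0.1, 0, 0], [0, 0, 0, 0, 0]]

```text
t: 23.72
eef_pos: [0.4888, -0.2858, 0.0086]
orientation: [0.0, -0.704, 0.71, -0.0]
contact_force: [0.3, -0.9, -0.2]
opening: 0.085
grasp_force: 49.5
```

Request:
carry_out:
  deltas:
    - [[0, 0, 0, 0, 4], [0, 0, 0, 0, 4], [0, 0, 0, 0, 4], [0, 0, -1, 0, 4.5], [0, 0, -3, 0, 4.5]]

```text
t: 24.13
eef_pos: [0.4855, -0.2844, 0.0451]
orientation: [-0.002, -0.704, 0.71, 0.004]
contact_force: [-0.9, -0.8, -0.8]
opening: 0.526
grasp_force: 0.0
```

Request:
carry_out:
  deltas:
    - [[0, 0, -4, 0, 5], [0, 0, -4, 0, 5], [0, 0, -1, 1, 5], [0, 0, 0, 1, 5], [0, 0, 0, 1, 5]]

```text
t: 24.55
eef_pos: [0.4893, -0.2859, 0.1408]
orientation: [0.001, -0.604, 0.797, -0.002]
contact_force: [0.0, -0.2, -0.8]
opening: 0.584
grasp_force: 0.0
```

Request:
carry_out:
  deltas:
    - [[0, 0, 0, 1, 5], [0, 0, 0, 1, 5], [0, 0, 0, 1, 5], [0, 0, 0, 1, 5], [0, 0, 0, 1, 5]]

```text
t: 24.97
eef_pos: [0.4885, -0.2857, 0.1392]
orientation: [0.0, -0.417, 0.909, -0.0]
contact_force: [-0.5, -0.8, -0.5]
opening: 0.59
grasp_force: 0.0
```

Request:
carry_out:
  deltas:
    - [[0, 0, 0, 1, 5], [0, 0, 0, 1, 5], [0, 0, 0, 1, 5], [0, 0, 0, 1, 5], [0, 0, 0, 1, 5]]

```text
t: 25.38
eef_pos: [0.4885, -0.2857, 0.1392]
orientation: [0.0, -0.211, 0.978, -0.0]
contact_force: [-0.7, 0.2, 0.1]
opening: 0.585
grasp_force: 0.0
```

Request:
carry_out:
  deltas:
    - [[0, 0, 0, 1, 5], [0, 0, 0, 1, 5], [0, 0, 0, 1, 5], [0, 0, 0, 1, 5], [0, 0, 0, 1, 5]]

```text
t: 25.8
eef_pos: [0.4885, -0.2857, 0.1392]
orientation: [0.0, 0.006, 1.0, -0.0]
contact_force: [-0.3, -0.4, -0.1]
opening: 0.585
grasp_force: 0.0
```

```bash
python3 - <<'E'
from h import *
s=manip.get_state(); print(np.round(s["joint_pos"],3),np.round(s["eef_pos"],4))
d=cam("top"); np.save("top2.npy",d["color"]); s2=cam("side")
crop(d["color"],275,190,375,310,5,"pics/top2.png"); crop(s2["color"],260,90,440,300,2.8,"pics/side2.png",20)
E
```

```text
[-0.253  0.329 -0.026  0.    -1.214 -1.33 ] [ 0.4885 -0.2857  0.1392]
```

View pics/top2.png

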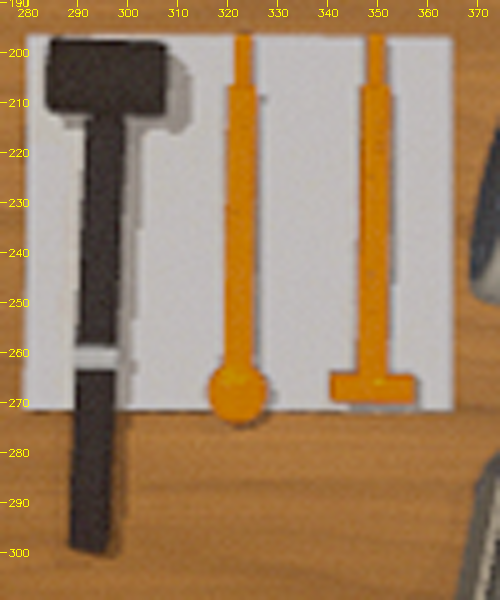

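View pics/side2.png

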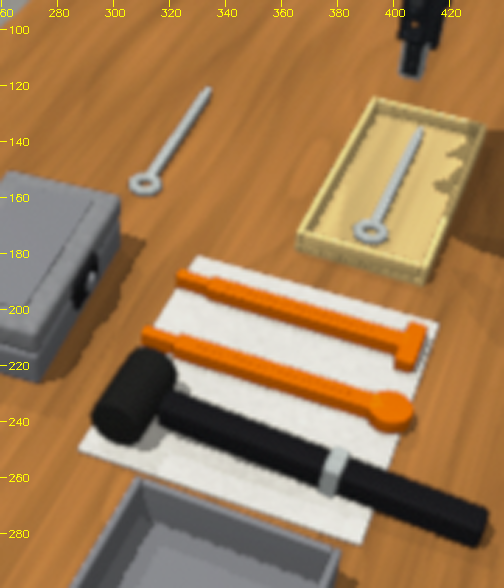

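Top: mallet head centre at crop (106,78), handle end at (90,548), disc centre at (238,392) and T bar centre at (373,388). Side: the skewer lies flat and lengthways in the tray, ring at crop (371,231), tip at (419,132). I'll compare these with the release poses before regripping.

```bash
python3 - <<'E'
from h import *
t=cam("top")
C=lambda L:np.array(L)/5+[274.5,189.5]
P=lambda n,uv,z:print(n,(px2w(t,uv,z)[:,:2]*1000).round(1).tolist())
P("mallet head c",C([(106,78)]),.026)
P("handle near,mid,end",C([(105,122),(101,300),(90,548)]),[.038,.035,.03])
P("disc shoulder,low,disc c",C([(242.5,90),(239,350),(238,392)]),.02)
P("tee shoulder,low,bar c",C([(375,90),(372.5,360),(373,388)]),.02)
E
```

```text
mallet head c [[596.7, 89.1]]
handle near,mid,end [[570.8, 88.6], [469.4, 89.2], [329.0, 93.2]]
disc shoulder,low,disc c [[591.1, 9.9], [440.8, 10.0], [416.8, 10.2]]
tee shoulder,low,bar c [[592.2, -67.3], [436.0, -67.3], [420.0, -67.7]]
```

Request:
carry_out:
  deltas:
    - [[0, 2, 0, 0.14, 5], [-0.2, 4, 0, 0, 5], [-0.2, 4, 0, 0, 5], [-0.2, 4, 0, 0, 5], [-0.2, 4, 0, 0, 5]]

```text
t: 26.37
eef_pos: [0.4996, -0.1043, 0.1388]
orientation: [0.0, 0.009, 1.0, -0.0]
contact_force: [1.1, -0.9, 0.4]
opening: 0.584
grasp_force: 0.0
```

Request:
carry_out:
  deltas:
    - [[-0.2, 4, 0, 0, 5], [-0.2, 4, 0, 0, 5], [-0.2, 4, 0, 0, 5], [-0.2, 4, 0, 0, 5], [-0.2, 3.5, 0, 0, 5]]

```text
t: 26.78
eef_pos: [0.5136, 0.0914, 0.139]
orientation: [0.0, 0.008, 1.0, 0.0]
contact_force: [0.5, -0.4, -0.2]
opening: 0.586
grasp_force: 0.0
```

Request:
carry_out:
  deltas:
    - [[0, 0, 0, 0, 5], [0, 0, 0, 0, 5], [0, 0, 0, 0, 5], [0, 0, 0, 0, 5]]

```text
t: 27.12
eef_pos: [0.5136, 0.0881, 0.1385]
orientation: [-0.0, 0.01, 1.0, -0.0]
contact_force: [0.5, -0.0, -0.5]
opening: 0.585
grasp_force: 0.0
```

Request:
carry_out:
  deltas:
    - [[-0.2, 0.3, 3.5, 0.05, 5], [0, 0, 3.5, 0, 5], [0, 0, 3, 0, 5], [0, 0, 1.5, 0, 5], [0, 0, 0.8, 0, 5]]

```text
t: 27.53
eef_pos: [0.5141, 0.09, 0.0129]
orientation: [-0.002, 0.013, 1.0, -0.001]
contact_force: [0.2, -0.1, 0.1]
opening: 0.586
grasp_force: 0.0
```

Request:
carry_out:
  deltas:
    - [[0, 0, 0, 0, 5], [0, 0, 0, 0, 5], [0, 0, 0, 0, 5]]

```text
t: 27.78
eef_pos: [0.517, 0.0919, 0.0168]
orientation: [0.001, 0.012, 1.0, 0.0]
contact_force: [0.2, 0.3, 0.9]
opening: 0.584
grasp_force: 0.0
```

Request:
carry_out:
  deltas:
    - [[0, 0, 0, 0, 0], [0, 0, 0, 0, 0], [0, 0, 0, 0, 0], [0, 0, 0, 0, 0], [0, 0, 0, 0, 0]]
  squeeze: 45

```text
t: 28.2
eef_pos: [0.5166, 0.0922, 0.0166]
orientation: [0.001, 0.012, 1.0, 0.0]
contact_force: [-0.6, 0.4, 6.6]
opening: 0.268
grasp_force: 45.3
```

Request:
carry_out:
  deltas:
    - [[0, 0, 0, 0, 0], [0, 0, -1, 0, 0], [0, 0, -3, 0, 0], [0, 0, -4, 0, 0], [0, 0, -4, 0, 0]]

```text
t: 28.62
eef_pos: [0.5142, 0.0915, 0.136]
orientation: [-0.002, 0.012, 1.0, -0.001]
contact_force: [2.4, 0.2, -2.8]
opening: 0.27
grasp_force: 44.7
```

Request:
carry_out:
  deltas:
    - [[0, 0, -1, 0, 0], [0, 0, 0, 0, 0], [0, 0, 0, 0, 0], [0, 0, 0, 0, 0]]

```text
t: 28.95
eef_pos: [0.5143, 0.0916, 0.1434]
orientation: [-0.002, 0.012, 1.0, -0.0]
contact_force: [-0.8, -0.6, -4.7]
opening: 0.269
grasp_force: 44.8
```

Request:
carry_out:
  deltas:
    - [[0, 2, 0, 0, 0], [0.1, 4, 0, 0, 0], [0.1, 4, 0, 0, 0], [0.1, 4, 0, 0, 0], [0.1, 4, 0, 0, 0]]

```text
t: 29.37
eef_pos: [0.5147, 0.2729, 0.1429]
orientation: [-0.002, 0.012, 1.0, -0.001]
contact_force: [0.5, 0.3, -2.8]
opening: 0.271
grasp_force: 44.9
```

Request:
carry_out:
  deltas:
    - [[0, 4, 0, 0, 0], [0, 3, 0, 0, 0], [0, 1.9, 0, 0, 0], [0, 0, 0, 0, 0], [0, 0, 0, 0, 0]]

```text
t: 29.78
eef_pos: [0.517, 0.3611, 0.1422]
orientation: [-0.002, 0.011, 1.0, -0.002]
contact_force: [-0.4, -1.1, -3.8]
opening: 0.266
grasp_force: 45.0
```

Request:
carry_out:
  deltas:
    - [[0, 0, 0, 0, 0], [0, 0, 0, 0, 0], [0, 0, 0, 0, 0], [0, 0, 0, 0, 0]]

```text
t: 30.12
eef_pos: [0.5184, 0.36, 0.1454]
orientation: [-0.0, 0.013, 1.0, -0.0]
contact_force: [-0.4, 0.7, -2.3]
opening: 0.271
grasp_force: 45.0
```

Request:
carry_out:
  deltas:
    - [[0, 0, 2.5, 0, 0], [0, 0, 3, 0, 0], [0, 0, 2, 0, 0], [0, 0, 0.7, 0, 0], [0, 0, 0, 0, 0]]

```text
t: 30.53
eef_pos: [0.5174, 0.3596, 0.0614]
orientation: [-0.001, 0.012, 1.0, -0.002]
contact_force: [0.2, -0.6, -2.7]
opening: 0.267
grasp_force: 44.9
```

Request:
carry_out:
  deltas:
    - [[0, 0, 0, 0, 0], [0, 0, 0.3, 0, 0], [0, 0, 0, 0, 0]]

```text
t: 30.78
eef_pos: [0.519, 0.3616, 0.0617]
orientation: [0.001, 0.012, 1.0, 0.001]
contact_force: [-0.5, 0.3, -2.5]
opening: 0.267
grasp_force: 45.0
```

Request:
carry_out:
  deltas:
    - [[0, 0, 0.2, 0, 0], [0, 0, 0, 0, 0]]

```text
t: 30.95
eef_pos: [0.5184, 0.3611, 0.0587]
orientation: [0.0, 0.012, 1.0, 0.0]
contact_force: [-0.8, 0.4, -2.3]
opening: 0.266
grasp_force: 45.0
```

Request:
carry_out:
  deltas:
    - [[0, 0, 0.3, 0, 0], [0, 0, 0, 0, 0]]

```text
t: 31.12
eef_pos: [0.5189, 0.3612, 0.0558]
orientation: [0.001, 0.012, 1.0, 0.0]
contact_force: [0.1, 1.1, 1.2]
opening: 0.267
grasp_force: 45.5
```

Request:
carry_out:
  deltas:
    - [[0, 0, 0.2, 0, 0], [0, 0, 0, 0, 0]]

```text
t: 31.28
eef_pos: [0.5191, 0.3612, 0.0539]
orientation: [0.001, 0.012, 1.0, 0.0]
contact_force: [1.5, -0.0, 1.5]
opening: 0.27
grasp_force: 45.7
```

Request:
carry_out:
  deltas:
    - [[0, 0, 0.1, 0, 0], [0, 0, 0, 0, 0]]

```text
t: 31.45
eef_pos: [0.519, 0.3612, 0.0528]
orientation: [0.001, 0.012, 1.0, 0.0]
contact_force: [2.6, 0.2, 2.4]
opening: 0.267
grasp_force: 45.7
```

Request:
carry_out:
  deltas:
    - [[0, 0, 0.1, 0, 0], [0, 0, 0, 0, 5], [0, 0, 0, 0, 5], [0, 0, 0, 0, 5], [0, 0, 0, 0, 5]]

```text
t: 31.87
eef_pos: [0.5178, 0.3607, 0.0508]
orientation: [-0.0, 0.012, 1.0, -0.0]
contact_force: [-0.3, 0.6, -0.2]
opening: 0.588
grasp_force: 0.0
```

Request:
carry_out:
  deltas:
    - [[0, 0, -2, 0, 5], [0, 0, -4, 0, 5], [0, 0, -3, 0, 4.5], [0, 0, 0, -0.27, 4.5], [0, -3, 0, 0, 4.5]]

```text
t: 32.28
eef_pos: [0.519, 0.3349, 0.143]
orientation: [0.002, -0.002, 1.0, 0.002]
contact_force: [0.7, -1.1, -1.1]
opening: 0.526
grasp_force: 0.0
```

Request:
carry_out:
  deltas:
    - [[0.1, -4, 0, 0, 4.5], [0.1, -4, 0, 0, 4.5], [0.1, -4, 0, 0, 4.5], [0.1, -4, 0, 0, 4.5], [0.1, -4, 0, 0, 4.5]]

```text
t: 32.7
eef_pos: [0.5125, 0.1292, 0.1412]
orientation: [-0.0, 0.0, 1.0, 0.0]
contact_force: [1.0, -0.2, 0.3]
opening: 0.529
grasp_force: 0.0
```

Request:
carry_out:
  deltas:
    - [[0, -4, 0, 0, 4.5], [0, -4, 0, 0, 4.5], [0, -4, 0, 0, 4.5], [0, 0, 0, 0, 4.5], [0, 0, 0, 0, 4.5]]

```text
t: 33.12
eef_pos: [0.5127, 0.009, 0.1412]
orientation: [-0.0, 0.002, 1.0, 0.0]
contact_force: [-0.2, -0.2, -0.2]
opening: 0.524
grasp_force: 0.0
```

Request:
carry_out:
  deltas:
    - [[0, 0, 0, 0, 4.5], [0, 0, 0, 0, 4.5], [0, 0, 0, 0, 4.5]]

```text
t: 33.37
eef_pos: [0.5131, 0.0121, 0.1412]
orientation: [-0.0, -0.0, 1.0, 0.0]
contact_force: [-0.4, 0.7, 1.0]
opening: 0.529
grasp_force: 0.0
```

Request:
carry_out:
  deltas:
    - [[0, -0.05, 3.5, 0, 4.5], [0, 0, 3.5, 0, 4.5], [0, 0, 3.2, 0, 4.5], [0, 0, 2, 0, 4.5], [0, 0, 0.6, 0, 4.5]]

```text
t: 33.78
eef_pos: [0.5104, 0.0109, 0.0097]
orientation: [-0.003, -0.0, 1.0, -0.001]
contact_force: [-0.2, -0.4, -0.5]
opening: 0.526
grasp_force: 0.0
```

Request:
carry_out:
  deltas:
    - [[0, 0, 0.2, 0, 4.5], [0, 0, 0, 0, 4.5], [0, 0, 0, 0, 4.5]]

```text
t: 34.03
eef_pos: [0.5144, 0.011, 0.0128]
orientation: [0.001, -0.0, 1.0, 0.0]
contact_force: [0.4, -0.1, 0.6]
opening: 0.526
grasp_force: 0.0
```

Request:
carry_out:
  deltas:
    - [[0, 0, 0, 0, 0], [0, 0, 0, 0, 0], [0, 0, 0, 0, 0], [0, 0, 0, 0, 0], [0, 0, 0, 0, 0]]
  squeeze: 35

```text
t: 34.45
eef_pos: [0.514, 0.0106, 0.0126]
orientation: [0.001, 0.0, 1.0, 0.0]
contact_force: [-0.8, 1.2, 6.5]
opening: 0.198
grasp_force: 34.9
```

Request:
carry_out:
  deltas:
    - [[0, 0, 0, 0, 0], [0, 0, -1, 0, 0], [0, 0, -4, 0, 0], [0, 0, -4, 0, 0], [0, 0, -4, 0, 0]]

```text
t: 34.87
eef_pos: [0.5122, 0.0101, 0.1432]
orientation: [-0.001, 0.0, 1.0, -0.0]
contact_force: [1.4, -0.2, -0.7]
opening: 0.194
grasp_force: 34.5
```

Request:
carry_out:
  deltas:
    - [[0, 0, 0, 0, 0], [0, 0, 0, 0, 0], [0, 0, 0, 0, 0]]

```text
t: 35.12
eef_pos: [0.5125, 0.0105, 0.1413]
orientation: [-0.0, 0.001, 1.0, 0.0]
contact_force: [0.1, 0.5, -1.4]
opening: 0.197
grasp_force: 34.5
```

Request:
carry_out:
  deltas:
    - [[0.2, 2, 0, 0, 0], [0.3, 4, 0, 0, 0], [0.3, 4, 0, 0, 0], [0.3, 4, 0, 0, 0], [0.3, 4, 0, 0, 0]]

```text
t: 35.53
eef_pos: [0.4977, 0.1914, 0.1397]
orientation: [-0.001, 0.001, 1.0, -0.001]
contact_force: [0.4, -0.2, -1.1]
opening: 0.196
grasp_force: 34.5
```

Request:
carry_out:
  deltas:
    - [[0.3, 4, 0, 0, 0], [0.3, 3.5, 0, 0, 0], [0.3, 2.3, 0, 0, 0], [0, 0, 0, 0, 0], [0, 0, 0, 0, 0]]

```text
t: 35.95
eef_pos: [0.489, 0.2889, 0.1392]
orientation: [-0.002, -0.001, 1.0, -0.001]
contact_force: [-0.3, 0.2, -1.5]
opening: 0.197
grasp_force: 34.5
```

Request:
carry_out:
  deltas:
    - [[0, 0, 0, 0, 0], [0, 0, 0, 0, 0], [0, 0, 0, 0, 0], [0, 0, 0, 0, 0]]

```text
t: 36.28
eef_pos: [0.4904, 0.2875, 0.1413]
orientation: [-0.0, 0.001, 1.0, -0.0]
contact_force: [0.3, -0.5, -1.2]
opening: 0.191
grasp_force: 34.5
```

Request:
carry_out:
  deltas:
    - [[0, 0.15, 2.5, 0, 0], [0, 0, 3, 0, 0], [0, 0, 2, 0, 0], [0, 0, 0.7, 0, 0], [0, 0, 0, 0, 0]]

```text
t: 36.7
eef_pos: [0.4894, 0.2886, 0.0576]
orientation: [-0.001, 0.001, 1.0, -0.001]
contact_force: [0.1, -0.2, -1.0]
opening: 0.197
grasp_force: 34.5
```

Request:
carry_out:
  deltas:
    - [[0, 0, 0, 0, 0], [0, 0, 0.3, 0, 0], [0, 0, 0, 0, 0]]

```text
t: 36.95
eef_pos: [0.4909, 0.2905, 0.0574]
orientation: [0.001, 0.0, 1.0, 0.001]
contact_force: [0.2, 0.0, -1.0]
opening: 0.194
grasp_force: 34.5
```

Request:
carry_out:
  deltas:
    - [[0, 0, 0.2, 0, 0], [0, 0, 0, 0, 0]]

```text
t: 37.12
eef_pos: [0.4904, 0.2901, 0.0547]
orientation: [0.0, 0.0, 1.0, 0.0]
contact_force: [-0.2, 1.2, -1.1]
opening: 0.195
grasp_force: 34.5
```

Request:
carry_out:
  deltas:
    - [[0, 0, 0.1, 0, 0], [0, 0, 0, 0, 0]]

```text
t: 37.28
eef_pos: [0.4904, 0.2901, 0.0536]
orientation: [0.0, 0.0, 1.0, 0.0]
contact_force: [-1.5, 0.1, -0.2]
opening: 0.19
grasp_force: 34.7
```

Request:
carry_out:
  deltas:
    - [[0, 0, 0.1, 0, 0], [0, 0, 0, 0, 0]]

```text
t: 37.45
eef_pos: [0.4904, 0.2902, 0.0536]
orientation: [0.0, 0.0, 1.0, 0.0]
contact_force: [-2.3, -1.6, 7.4]
opening: 0.194
grasp_force: 35.4
```

Request:
carry_out:
  deltas:
    - [[0, 0, 0, 0, 4.5], [0, 0, 0, 0, 4.5], [0, 0, 0, 0, 4.5], [0, 0, 0, 0, 4.5], [0, 0, -2, 0, 4.5]]

```text
t: 37.87
eef_pos: [0.4879, 0.2883, 0.0686]
orientation: [-0.003, 0.001, 1.0, -0.002]
contact_force: [-1.1, -0.1, 0.0]
opening: 0.529
grasp_force: 0.0
```

Request:
carry_out:
  deltas:
    - [[0, 0, -4, 0, 4.5], [0, 0, -3, 0, 4.5], [-0.2, -3, 0, 0, 4.5], [-0.2, -4, 0, 0, 4.5], [-0.2, -4, 0, 0, 4.5]]

```text
t: 38.28
eef_pos: [0.4961, 0.1795, 0.1426]
orientation: [0.0, -0.001, 1.0, 0.0]
contact_force: [0.6, -0.4, -1.3]
opening: 0.522
grasp_force: 0.0
```

Request:
carry_out:
  deltas:
    - [[-0.3, -4, 0, 0, 4.5], [-0.3, -4, 0, 0, 4.5], [-0.3, -4, 0, 0, 4.5], [-0.3, -4, 0, 0, 4.5], [-0.3, -4, 0, 0, 4.5]]

```text
t: 38.7
eef_pos: [0.5108, -0.022, 0.1424]
orientation: [0.0, 0.0, 1.0, 0.0]
contact_force: [2.1, 1.0, 0.4]
opening: 0.528
grasp_force: 0.0
```

Request:
carry_out:
  deltas:
    - [[-0.2, -3, 0, 0, 4.5], [0, -1.7, 0, 0, 4.5], [0, 0, 0, 0, 4.5], [0, 0, 0, 0, 4.5], [0, 0, 0, 0, 4.5]]

```text
t: 39.12
eef_pos: [0.513, -0.0667, 0.1422]
orientation: [-0.0, 0.0, 1.0, 0.0]
contact_force: [0.9, -0.3, -0.3]
opening: 0.528
grasp_force: 0.0
```

Request:
carry_out:
  deltas:
    - [[0, 0, 0, 0, 4.5], [0, 0, 0, 0, 4.5]]

```text
t: 39.28
eef_pos: [0.5131, -0.0661, 0.1423]
orientation: [0.0, -0.0, 1.0, 0.0]
contact_force: [0.0, -0.5, -0.6]
opening: 0.528
grasp_force: 0.0
```

Request:
carry_out:
  deltas:
    - [[0, 0, 3.5, 0, 4.5], [0, 0, 3.5, 0, 4.5], [0, 0, 3.2, 0, 4.5], [0, 0, 2, 0, 4.5], [0, 0, 0.8, 0, 4.5]]

```text
t: 39.7
eef_pos: [0.5106, -0.0665, 0.0091]
orientation: [-0.003, 0.0, 1.0, -0.0]
contact_force: [0.0, 0.3, -0.7]
opening: 0.522
grasp_force: 0.0
```

Request:
carry_out:
  deltas:
    - [[0, 0, 0.3, 0, 4.5], [0, 0, 0, 0, 4.5], [0, 0, 0, 0, 4.5]]

```text
t: 39.95
eef_pos: [0.5143, -0.0668, 0.0107]
orientation: [0.001, -0.0, 1.0, 0.0]
contact_force: [-0.4, 1.2, 1.1]
opening: 0.525
grasp_force: 0.0
```

Request:
carry_out:
  deltas:
    - [[0, 0, 0, 0, 0], [0, 0, 0, 0, 0], [0, 0, 0, 0, 0], [0, 0, 0, 0, 0], [0, 0, 0, 0, 0]]

```text
t: 40.37
eef_pos: [0.514, -0.067, 0.0106]
orientation: [0.001, 0.0, 1.0, 0.0]
contact_force: [-1.3, 1.7, 6.1]
opening: 0.197
grasp_force: 35.2
```

Request:
carry_out:
  deltas:
    - [[0, 0, 0, 0, 0], [0, 0, -1, 0, 0], [0, 0, -4, 0, 0], [0, 0, -4, 0, 0], [0, 0, -4, 0, 0]]

```text
t: 40.78
eef_pos: [0.5121, -0.0673, 0.1413]
orientation: [-0.001, 0.0, 1.0, -0.0]
contact_force: [2.6, 0.2, -0.6]
opening: 0.199
grasp_force: 34.5
```

Request:
carry_out:
  deltas:
    - [[0, 0, 0, 0, 0], [0, 0, 0, 0, 0], [0, 0, 0, 0, 0]]

```text
t: 41.03
eef_pos: [0.5125, -0.0669, 0.1393]
orientation: [-0.0, 0.001, 1.0, 0.0]
contact_force: [-0.6, -0.5, -1.8]
opening: 0.198
grasp_force: 34.5
```

Request:
carry_out:
  deltas:
    - [[0.2, 2, 0, 0, 0], [0.4, 4, 0, 0, 0], [0.4, 4, 0, 0, 0], [0.4, 4, 0, 0, 0], [0.4, 4, 0, 0, 0]]

```text
t: 41.45
eef_pos: [0.4935, 0.114, 0.1377]
orientation: [-0.002, 0.001, 1.0, -0.001]
contact_force: [1.4, 0.3, -0.7]
opening: 0.194
grasp_force: 34.5
```

Request:
carry_out:
  deltas:
    - [[0.4, 4, 0, 0, 0], [0.4, 4, 0, 0, 0], [0.4, 2, 0, 0, 0], [0, 1, 0, 0, 0], [0, 0, 0, 0, 0]]

```text
t: 41.87
eef_pos: [0.4822, 0.2242, 0.1376]
orientation: [-0.001, -0.001, 1.0, -0.001]
contact_force: [-0.4, -0.0, -0.6]
opening: 0.196
grasp_force: 34.5
```

Request:
carry_out:
  deltas:
    - [[0, 0, 0, 0, 0], [0, 0, 0, 0, 0], [0, 0, 0, 0, 0], [0, 0, 0, 0, 0]]

```text
t: 42.2
eef_pos: [0.4833, 0.2218, 0.1392]
orientation: [-0.0, 0.001, 1.0, -0.0]
contact_force: [0.2, 0.1, -0.2]
opening: 0.195
grasp_force: 34.5
```

Request:
carry_out:
  deltas:
    - [[0.1, 0.15, 2.5, 0, 0], [0, 0, 3, 0, 0], [0, 0, 2, 0, 0], [0, 0, 0.7, 0, 0], [0, 0, 0, 0, 0]]

```text
t: 42.62
eef_pos: [0.4813, 0.2231, 0.0558]
orientation: [-0.001, 0.001, 1.0, -0.001]
contact_force: [-0.4, -0.6, -1.3]
opening: 0.201
grasp_force: 34.5
```

Request:
carry_out:
  deltas:
    - [[0, 0, 0, 0, 0], [0, 0, 0.3, 0, 0], [0, 0, 0, 0, 0]]

```text
t: 42.87
eef_pos: [0.4829, 0.2249, 0.0553]
orientation: [0.001, 0.0, 1.0, 0.001]
contact_force: [-1.1, -0.2, -0.7]
opening: 0.198
grasp_force: 34.5
```

Request:
carry_out:
  deltas:
    - [[0, 0, 0.2, 0, 0], [0, 0, 0, 0, 0]]

```text
t: 43.03
eef_pos: [0.4823, 0.2246, 0.0526]
orientation: [0.0, 0.0, 1.0, 0.0]
contact_force: [0.5, 0.4, -0.7]
opening: 0.197
grasp_force: 34.5
```

Request:
carry_out:
  deltas:
    - [[0, 0, 0.1, 0, 0], [0, 0, 0, 0, 0]]

```text
t: 43.2
eef_pos: [0.4824, 0.2246, 0.0516]
orientation: [0.0, 0.0, 1.0, 0.0]
contact_force: [0.3, -0.4, 1.5]
opening: 0.202
grasp_force: 34.7
```

Contact. I release, rise, move away toward the base side of the tray, and compare the picture with the first one.

Request:
carry_out:
  deltas:
    - [[0, 0, 0.1, 0, 0], [0, 0, 0, 0, 4.5], [0, 0, 0, 0, 4.5], [0, 0, 0, 0, 4.5], [0, 0, 0, 0, 4.5]]

```text
t: 43.62
eef_pos: [0.4822, 0.2244, 0.0502]
orientation: [-0.0, 0.0, 1.0, -0.0]
contact_force: [-0.3, 0.5, -0.0]
opening: 0.526
grasp_force: 0.0
```

Request:
carry_out:
  deltas:
    - [[0, 0, -2, 0, 4.5], [0, 0, -4, 0, 4.5], [0, 0, -4, 0, 4.5], [0, -3, -2, 0, 4.5], [0, -4, 0, 0, 4.5]]

```text
t: 44.03
eef_pos: [0.4852, 0.1566, 0.1757]
orientation: [0.005, -0.002, 1.0, 0.002]
contact_force: [0.7, -0.4, 0.1]
opening: 0.525
grasp_force: 0.0
```

Request:
carry_out:
  deltas:
    - [[0, -4, 0, 0, 4.5], [0, -4, 0, 0, 4.5], [0, -4, 0, 0, 4.5], [0, -4, 0, 0, 4.5], [0, -4, 0, 0, 4.5]]

```text
t: 44.45
eef_pos: [0.4816, -0.0474, 0.1704]
orientation: [0.0, 0.0, 1.0, 0.0]
contact_force: [1.1, 0.2, -0.7]
opening: 0.523
grasp_force: 0.0
```

Request:
carry_out:
  deltas:
    - [[0, -4, 0, 0, 4.5], [0, -4, 0, 0, 4.5], [0, -4, 0, 0, 4.5], [0, -4, 0, 0, 4.5], [0, -4, 0, 0, 4.5]]

```text
t: 44.87
eef_pos: [0.4814, -0.2476, 0.1702]
orientation: [0.0, 0.0, 1.0, 0.0]
contact_force: [1.8, 0.1, 0.5]
opening: 0.527
grasp_force: 0.0
```

```bash
python3 - <<'E'
from h import *
d=cam("top"); np.save("top3.npy",d["color"]); s2=cam("side")
crop(d["color"],172,188,275,306,5,"pics/top3.png"); crop(s2["color"],170,80,450,400,1.8,"pics/side3.png",20)
a,b=[cv2.cvtColor(np.load(f"top{i}.npy"),cv2.COLOR_RGB2HSV) for i in(0,3)]
for n,f in(("orange",lambda h:((h[...,0]<16)&(h[...,0]>9)&(h[...,1]>235)&(h[...,2]>150))),("black",lambda h:(h[...,2]<62))):
    for h in(a,b):
        m=f(h)[188:306,172:270].astype(np.uint8); c,l,s,ce=cv2.connectedComponentsWithStats(m)
        print(n,[(s[i][:5].tolist(),ce[i].round(2).tolist()) for i in range(1,c) if s[i][4]>150])
E
```

```text
orange []
orange []
black [([13, 7, 28, 64, 810], [25.42, 30.73]), ([16, 75, 12, 38, 351], [21.28, 93.29])]
black [([13, 7, 28, 64, 820], [26.0, 30.93]), ([17, 75, 12, 38, 346], [22.36, 93.41])]
```

View pics/top3.png

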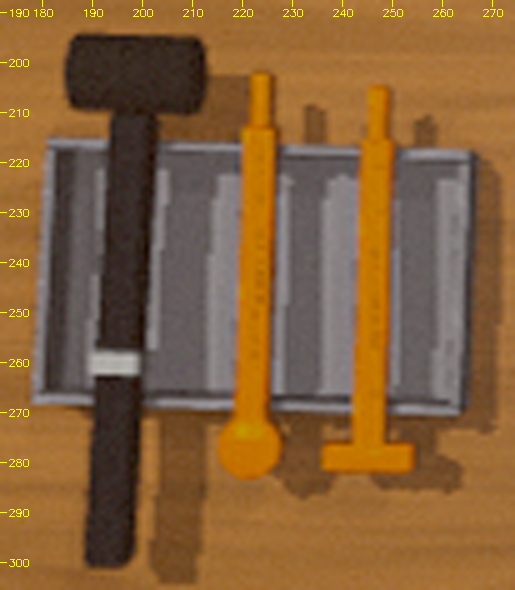

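View pics/side3.png

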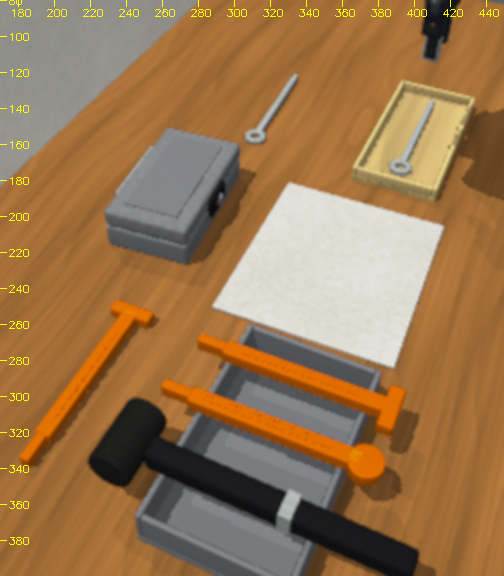

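Top: the disc peg (tip (261,72), disc (249,449)) and T peg (tip (379,87), bar (367,457)) are back within a pixel. The mallet head is within about 2 mm and 0.5° of its first place. Side: the skewer lies flat in the tray, the panel is empty, and the bystanders look unmoved. I let the arm settle and hand in.

Request:
carry_out:
  deltas:
    - [[0, 0, 0, 0, 4.5], [0, 0, 0, 0, 4.5], [0, 0, 0, 0, 4.5], [0, 0, 0, 0, 4.5], [0, 0, 0, 0, 4.5]]

```text
t: 45.38
eef_pos: [0.4821, -0.2445, 0.1705]
orientation: [0.0, -0.001, 1.0, -0.0]
contact_force: [0.2, -0.0, 0.1]
opening: 0.528
grasp_force: 0.0
```

```bash
python3 -c "
from plant import manip
print(manip.sign_off())"
```

```text
the job is handed in; nothing more can be done
None
```

The job is done and handed in at about 45 s: the skewer lies flat, lengthways, in the tray, both pegs are back across the trough within about 2 mm, and the mallet within about 3 mm and 0.5° of where it lay.

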